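Hang the stone carrier behind the lip of the drip rail

ROBOT

A 7-joint arm with a two-finger parallel gripper is mounted at the origin on a cart in front of the work surface, level with it; the furniture and walls round the work are solid. World frame = base frame: x ahead of the robot, y to its left, z up, the work surface at z = 0. Lengths are in mm, angles in rad, forces in N, time in s.
With the tool pointing down it reaches from about 400 to 875 mm from the base axis. Payload 19.3 kg.
Tool frame: the origin (TCP) lies at the very end of the fingers, on their centre line; the grasp point (between the pads) lies 19 mm behind it (grip_point_offset is the z of the grasp point in the tool frame, in mm); z points along the fingers, x is the direction in which the jaws open and shut, and the axes are right-handed (so a half turn about z gives the same grasp; the last joint's range is limited). The gripper opens to 85 mm and grips with 20 to 120 N. Pads are 22 mm wide; open, the fingers measure 114 mm over their backs; the gripper's body (76 mm by 85 mm) begins 54 mm behind the grasp point. The pads swing forward as they close: fully open they stand 13 mm farther back than shut.
Start: joints at [-1.245, 0.521, -0.036, 1.599, 0.021, 1.021, -0.113], TCP at [240.984, 576.664, 231.291] pointing down, gripper open.
Joint ranges: [-2.91, 2.91], [-0.3, 2.13], [-1.5, 1.42], [0.17, 2.43], [-1.26, 4.41], [0.16, 1.93], [-2.52, 2.52]. Speed limits (rad/s): [1.89, 1.89, 2.39, 2.39, 3.01, 3.01, 3.01].

INTERFACE

Orientations are given as a 3x3 rotation matrix whose columns are the frame's x, y, z axes.
In Python, from workcell import movep, movel, goto_joints, open_gripper, clamp, wait, inverse_kinematics, read_state, camera, PlanningError, finish_job, grip_point_offset gives the robot as it stands. Calls block until the motion is done:
- movep(position, orientation): joint-space move of the TCP to a pose.
- movel(position, frame=None, max_speed=150, guard=None): straight line of the TCP; frame=None keeps the orientation; max_speed is the mean speed in mm/s. With guard (N) it stops when the force on the tool has changed by that much, and returns True; else False.
- goto_joints(angles): joint-space move.
- open_gripper() and clamp(): open the fingers fully, or close them until they stop; the grip force is fixed at half the most.
- wait(seconds).
- inverse_kinematics(position, orientation): joint angles nearest the present ones, or None.
- read_state(): the state.
- camera(name): name is "scene" or "side" or "wrist"; returns a dict with "image" (420x560x3 uint8, blue, green, red), "range_z" (420x560 float32, mm along the optical axis (not along the pixel's ray), 0 where there is no reading), "fx", "fy", "cx", "cy" (pixels), "cam_to_world" (4x4, takes a point from camera to world coordinates). Camera axes: x right, y up, looking along -z (the intrinsics and any distortion apply to the point x, -y, -z); pixel columns grow to the right and rows downward; lengths in mm; the calibration is good to about 2 mm. A picture is of the moment at which its call begins.
A pose or a line that the arm cannot do raises PlanningError and nothing moves.
- finish_job(): hands the job in, once; it reports no verdict.
The state is a dict: "time": time; "qpos": joint angles; "qvel": joint speeds; "joint_efforts": joint torques, N m; "eef_pos": TCP position; "tool_rot": TCP orientation; "ft_force": force on the tool from outside, world axes, zero at the start; "torque": the same for the moment, N m; "finger_gap": finger opening in mm.
Only numpy, scipy, OpenCV 4.12 (cv2) and the standard library are available. Lean on these libraries where they do the work, as an engineer would, in place of code of your own. Each camera call takes 0.05 s, during which the arm holds its last target. There are 200 camera calls.

TASK

Hang the steel stone carrier on the drip rail: lift it by its orange tab so that its tongue clears the rail's front lip, then lower the tongue gently into the channel behind the lip. Feel along the sprung white strip, pressing only lightly, until the tongue finds the pocket, lower it fully home there and let go. Keep the carrier upright all along (never leaning sideways by more than 5 degrees, so mind that it does not swivel in the grip when it meets the pocket's end), and neither drop it into the channel nor ram it against the rail, and leave the other things on the bench where they are.

Things in the scene. Friction and masses are not known exactly. Their poses are not given: they have to be found in the camera images.
- carrier: Loose steel hanger, 0.25 to 0.4 kg, standing upright on its round tray (66 mm across, a porous stone fixed in it). Origin: underside, near the tray's middle; z up; +x is its back, the tongue side. Back plate 50 mm wide, 127 mm high, rear face at x = 32 mm. On top a 6 mm thick bridge (underside at z = 125 mm) runs back to x = 50 mm and carries the tongue.
- carrier_tab (a point): Point to grip on the carrier's orange upright tab, at (36, 0, 165) mm in the carrier's frame. The tab is 10 mm thick in the carrier's x (grip it across this, from above), 30 mm wide in y, and reaches from z = 131 mm (top of the bridge) to 190 mm. Axes as the carrier's.
- tongue_tip (a point): Middle of the lower end of the carrier's flat tongue, at (44, 0, 90) mm in the carrier's frame; axes as the carrier's. The tongue is 6 mm thick in x, 16 mm wide in y and hangs 35 mm down from the bridge. The gap between back plate and tongue, which straddles the rail's lip, is 9 mm.
- rail: Drip rail, fixed: a channel along its y axis on two posts and a grey base (90 x 154 mm). Origin: underside, below the channel's middle; x points from front (lip) to rear, z up. Rear wall x = 7 to 12 mm, top at z = 152 mm. Channel 14 mm wide, closed by blue end blocks (tops z = 164 mm) beyond y = +-46 mm. The carrier hangs on the lip side, its x axis along the rail's x axis.
- lip_top (a point): Middle of the top edge of the rail's front lip, at (-9.5, 0, 162) mm in the rail's frame, axes as the rail's. The lip plate is 5 mm thick (rail x = -12 to -7 mm) and reaches down to z = 92 mm; the hung carrier's back plate leans on its front.
- channel (a point): Middle of the rail's channel on the top of its black floor pad, 130 mm above the bench; axes as the rail's. The pad yields by up to 4 mm (5 N preload, then 3 N per mm). With the tongue home its tip stands on the pad (z = 0 here) in the pocket and the bridge is 3 mm above the lip. More than 30 N between carrier and rail, or a free fall of over 3 mm in the channel, is too rough.
- strip_mid (a point): Point 10 mm above channel, level with the top of the white strip in the channel. The strip yields straight down by up to 7 mm (about 1 N preload, then 1 N per mm) and springs back. It has one pocket, a gap 20 mm long in y down to the floor pad. The pocket's middle lies from -20 to +20 mm in rail y of this point; where differs from run to run and is not measured.
- ptfe_tape: Bystander: black tape roll, 59 mm across, 19 mm high, lying between two of the pressure controllers. Origin at its underside.
- weight: Bystander: brass weight with a knob, 36 mm across, 40 mm high, behind the rail. Origin at its underside.
- gauge: Bystander: dial gauge lying flat, 126 x 60 x 24 mm, near the front edge. Origin at its underside.
- tin: Bystander: white round tin, 64 mm across, 34 mm high, near the front right corner. Origin at its underside.

How it is judged:
By the outcome, as a careful person would: the job done as asked, in the order asked, and still so for the second after the job is handed in, with the robot touching nothing.
It also fails if it takes over 48 s, if anything falls off the work surface, if the arm or the gripper's body presses on something with over 40 N, if the wrist force passes 120 N, or if a joint passes its speed limit or range.

## Working session

There is one attempt and no reset: what is moved stays moved. The work goes in short steps, each a Python script; the robot and the scene stay as the last script left them, time stands still between calls to the robot, and variables do not carry over. Pictures are saved under pics/ and viewed, about 8 in all and at most 12, crops included, and the job is handed in when it is done.

```bash
ls; mkdir -p pics; python3 - <<'E'
from workcell import *
import cv2,numpy as np,pickle
d={n:camera(n) for n in("scene","side")}
pickle.dump(d,open('c0.pkl','wb'))
for n in d: 
    cv2.imwrite(f'pics/{n}0.png',d[n]["image"]); print(n,d[n]["fx"],d[n]["cx"],d[n]["cy"],np.round(d[n]["cam_to_world"],3).tolist(), [k for k in d[n]], (d[n]["range_z"]>0).mean())
s=read_state();print(s["time"],s["ft_force"],s["finger_gap"],np.round(s["tool_rot"],3).tolist(),grip_point_offset)
E
```

```text
pics
scene 484.6925804508638 274.9101691471275 208.94035900754164 [[0.67, 0.351, -0.654, -269.722], [-0.742, 0.311, -0.594, -882.268], [-0.005, 0.884, 0.468, 671.213], [0.0, 0.0, 0.0, 1.0]] ['image', 'range_z', 'fx', 'fy', 'cx', 'cy', 'cam_to_world'] 0.9918452380952381
side 451.34560037110435 280.26501490558815 210.76830810142272 [[-0.992, 0.093, -0.089, 417.272], [-0.127, -0.616, 0.778, 580.018], [0.017, 0.782, 0.623, 739.711], [0.0, 0.0, 0.0, 1.0]] ['image', 'range_z', 'fx', 'fy', 'cx', 'cy', 'cam_to_world'] 0.9960076530612245
0.1 [-0.76035933  0.53307421 -0.3857269 ] 85.5694273540975 [[0.386, 0.923, -0.0], [0.923, -0.386, -0.001], [-0.001, 0.0, -1.0]] -18.700000000000003
```

View pics/scene0.png

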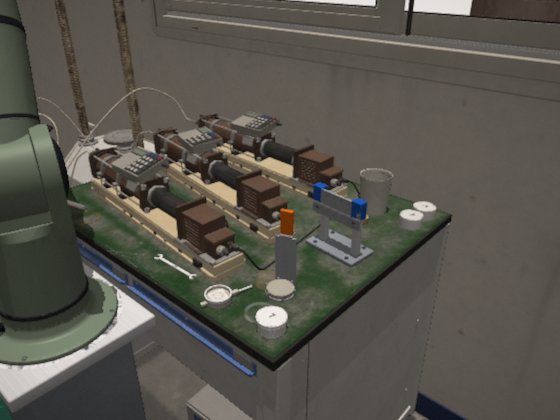

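View pics/side0.png

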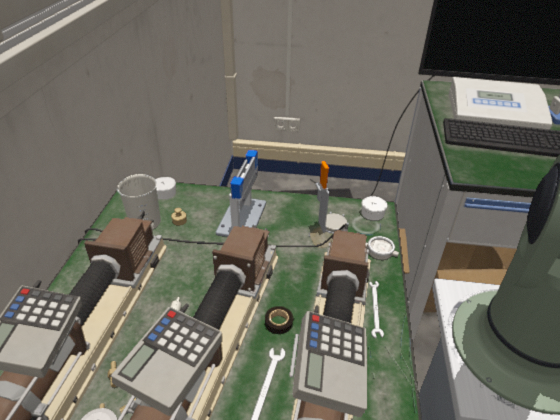

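Scene: the carrier's orange tab is at (287,221) and its tray at (280,289). The rail's blue blocks are at (320,190) and (358,208). Side: tab at (324,175), blocks at (237,187) and (251,158). The carrier stands robot-side of the rail.

```bash
cat > h.py <<'E'
import numpy as np,cv2
from workcell import *
def cloud(c):
    h,w=c["range_z"].shape; u,v=np.meshgrid(np.arange(w),np.arange(h)); z=c["range_z"]
    p=np.stack([(u-c["cx"])/c["fx"]*z,-(v-c["cy"])/c["fy"]*z,-z,np.ones_like(z)],-1)
    return (p@np.array(c["cam_to_world"]).T)[...,:3]
def mask(c,lo,hi):
    m=cv2.inRange(cv2.cvtColor(c["image"],cv2.COLOR_BGR2HSV),lo,hi)
    return (m>0)&(c["range_z"]>0)
ORANGE=((5,180,80),(16,255,255)); BLUE=((108,200,80),(125,255,255))
def rect(P):
    r=cv2.minAreaRect(P[:,:2].astype(np.float32)); return np.round(r[0],1),np.round(r[1],1),round(r[2],1)
E
python3 - <<'E'
from h import *
import pickle
d=pickle.load(open('c0.pkl','rb'))
for n,c in d.items():
    P=cloud(c)
    for k,(lo,hi) in dict(orange=ORANGE,blue=BLUE).items():
        m=mask(c,lo,hi).astype(np.uint8)
        N,L,S,C=cv2.connectedComponentsWithStats(m)
        for i in range(1,N):
            if S[i,4]<25: continue
            Q=P[cv2.erode((L==i).astype(np.uint8),np.ones((3,3)))>0] 
            if len(Q)<5 or np.median(Q[:,2])<60: continue
            print(n,k,S[i],np.round(np.median(Q,0),1),'z',np.round(np.percentile(Q[:,2],[2,98]),1),rect(Q))
    # region summary
    sel=(P[...,2]>-15)&(P[...,2]<8)
    print(n,'bench z',np.median(P[...,2][sel]))
E
```

```text
scene orange [280 208  14  27 313] [ 412.1 -295.9  167.5] z [138.5 190.6] (array([ 412.1, -296.4]), array([ 8.1, 26.5]), 18.0)
scene blue [314 183  13   7  49] [ 602.5 -243.9  165.6] z [164.  167.2] (array([ 602.1, -242.2]), array([16.6, 12.8]), 62.1)
scene blue [353 199  14   8  66] [ 591.7 -362.1  165. ] z [163.2 166.5] (array([ 592. , -361.6]), array([20.7, 12.2]), 80.9)
scene bench z 1.9546285377325603
side orange [320 163   9  25 136] [ 418.3 -278.9  166. ] z [141.7 184.3] (array([ 419.8, -283.5]), array([ 5.4, 21.6]), 34.4)
side bench z 1.296831341211373
```

```bash
cat >> h.py <<'E'
def R(yaw): # tool down, jaw axis along carrier/rail x at yaw
    c,s=np.cos(yaw),np.sin(yaw); return np.array([[c,s,0],[s,-c,0],[0,0,-1.]])
E
python3 - <<'E'
from h import *
import pickle
p=read_state()["eef_pos"]
movel([p[0],p[1],400],max_speed=300)
movep([470,-300,400],R(-0.08))
s=read_state();print(s["time"],s["qpos"],s["eef_pos"],np.round(s["tool_rot"],3).tolist())
c=camera("wrist");pickle.dump(c,open('w1.pkl','wb'));cv2.imwrite('pics/w1.png',c["image"]);print(np.round(c["cam_to_world"],3).tolist(),c["fx"])
E
```

```text
3.975 [-0.29439927  0.48742854  1.16784299  1.56939346 -0.45352314  1.38756547
  0.83674309] [ 470.42829716 -299.46184968  399.87406702] [[0.997, -0.079, -0.0], [-0.079, -0.997, 0.0], [-0.0, -0.0, -1.0]]
[[0.997, 0.075, 0.025, 476.937], [-0.079, 0.941, 0.328, -216.322], [0.001, -0.329, 0.944, 542.486], [0.0, 0.0, 0.0, 1.0]] 361.93447891647514
```

View pics/w1.png

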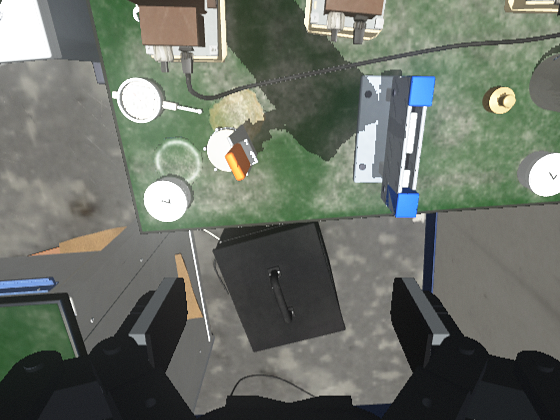

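```bash
cat > meas.py <<'E'
from h import *
def meas(c):
    P=cloud(c)
    for k,(lo,hi) in dict(orange=ORANGE,blue=BLUE).items():
        m=mask(c,lo,hi).astype(np.uint8)
        N,L,S,C=cv2.connectedComponentsWithStats(m)
        for i in range(1,N):
            if S[i,4]<40: continue
            Q=P[L==i]
            zt=np.percentile(Q[:,2],97)
            if zt<120: continue
            T=Q[Q[:,2]>zt-6]
            print(k,S[i],'z',np.round(np.percentile(Q[:,2],[2,98]),1),'all',rect(Q[Q[:,2]>130]),'top',len(T),rect(T),np.round(np.median(T[:,2]),1))
E
python3 - <<'E'
from meas import *
import pickle
c=pickle.load(open('w1.pkl','rb')); meas(c)
P=cloud(c)
b=P[(np.abs(P[...,2])<20)]; print('bench',np.median(b[:,2]))
# points in rail area by height
im=c["image"]
x0,y0,x1,y1=340,60,450,230
cr=cv2.resize(im[y0:y1,x0:x1],None,fx=3.5,fy=3.5,interpolation=cv2.INTER_CUBIC)
cr2=cv2.resize(im[115:195,190:300],None,fx=3.5,fy=3.5,interpolation=cv2.INTER_CUBIC)
o=np.zeros((600,790,3),np.uint8);o[:cr.shape[0],:cr.shape[1]]=cr;o[:cr2.shape[0],395:395+cr2.shape[1]]=cr2
cv2.imwrite('pics/w1c.png',o)
E
```

```text
bench 1.2370961314048827
```

View pics/w1c.png

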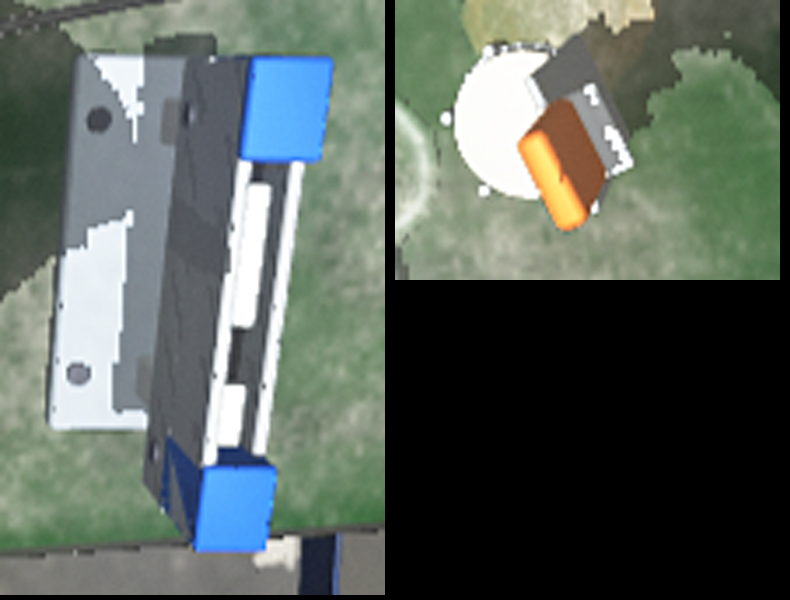

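Crop of the wrist view: the tab is turned about +30° from world x, with its bright top at full-image px ≈ (239,168). The rail's blue tops are at about (422,91) and (408,205). The white strip shows a gap near px (408,161), so I have a prior for the pocket, which I will still confirm by feel.

```bash
cat > meas.py <<'E'
from h import *
def onplane(c,uv,z):
    uv=np.asarray(uv,float).reshape(-1,2); T=np.array(c["cam_to_world"])
    d=np.c_[(uv[:,0]-c["cx"])/c["fx"],-(uv[:,1]-c["cy"])/c["fy"],-np.ones(len(uv))]@T[:3,:3].T
    return T[:3,3]+d*((z-T[2,3])/d[:,2])[:,None]
def blobs(c,lo,hi,z,amin=60):
    P=cloud(c); hsv=cv2.cvtColor(c["image"],cv2.COLOR_BGR2HSV)
    m=cv2.inRange(hsv,lo,hi)&(np.abs(P[...,2]-z)<7).astype(np.uint8)*255
    N,L,S,C=cv2.connectedComponentsWithStats(m); out=[]
    for i in range(1,N):
        if S[i,4]<amin: continue
        v,u=np.nonzero(L==i)
        cs,_=cv2.findContours((L==i).astype(np.uint8),cv2.RETR_EXTERNAL,cv2.CHAIN_APPROX_NONE)
        Q=onplane(c,np.c_[u,v],z)
        out.append((S[i,4],C[i].round(1),rect(Q),np.round(np.median(P[L==i][:,2]),1),np.round(Q.mean(0),1)))
    return out
ORA=((3,120,150),(25,255,255)); BLU=((100,120,80),(125,255,255))
def show(c):
    for k,a,z in(("tab",ORA,190),("block",BLU,164)):
        for b in blobs(c,*a,z): print(k,*b)
E
python3 - <<'E'
from meas import *
import pickle
c=pickle.load(open('w1.pkl','rb'))
hsv=cv2.cvtColor(c["image"],cv2.COLOR_BGR2HSV);print(hsv[168,239],hsv[91,422],cloud(c)[168,239],cloud(c)[91,422])
show(c)
print('lookaround reach:')
for p,y in (([590,-300,400],-.08),([420,-290,300],.54),([414,-291,146],.54),([560,-300,230],-.08),([560,-300,186],-.08)):
    q=inverse_kinematics(p,R(y)); print(p,None if q is None else np.round(q,2))
E
```

```text
[ 17 171 255] [104 163 254] [ 421.26044708 -296.04979709  189.82551342] [ 608.94398588 -238.29138835  164.15834147]
tab 259 [234.4 165.8] (array([ 417. , -293.5]), array([ 9.2, 29.2]), 19.5) 189.3 [ 417.1 -293.5  190. ]
block 722 [420.9  90.5] (array([ 607.8, -237.9]), array([27.6, 24.3]), 85.5) 163.9 [ 607.9 -237.8  164. ]
block 570 [406.  203.7] (array([ 596.1, -356.6]), array([29.2, 25.7]), 85.4) 163.8 [ 596.4 -356.7  164. ]
lookaround reach:
[590, -300, 400] [-0.16  0.67  1.06  1.28 -0.58  1.51  0.75]
[420, -290, 300] [-0.24  0.4   0.99  1.84 -0.38  1.1   1.43]
[414, -291, 146] [-0.05  0.59  0.77  2.02 -0.59  0.77  1.61]
[560, -300, 230] [-0.17  0.75  0.97  1.6  -0.66  1.15  0.88]
[560, -300, 186] [-0.15  0.79  0.93  1.65 -0.7   1.07  0.91]
```

```bash
python3 - <<'E'
from meas import *
import pickle
for n,p,y in (("rail",[600,-297,300],-.09),("tab",[417,-293.5,265],.36)):
    movep(p,R(y)); wait(.2)
    c=camera("wrist"); pickle.dump(c,open(f'w_{n}.pkl','wb')); cv2.imwrite(f'pics/w_{n}.png',c["image"])
    print(n,read_state()["time"],np.round(read_state()["eef_pos"],1)); show(c)
a,b=[cv2.imread(f'pics/w_{n}.png') for n in("rail","tab")]
cv2.imwrite('pics/both.png',np.hstack([a[0:400,150:450],b[0:400,130:430]]))
E
```

```text
rail 4.975 [ 599.8 -297.1  301.2]
tab 479 [ 46.4 213.9] (array([ 418.9, -293.2]), array([11. , 29.1]), 21.7) 189.3 [ 418.4 -292.9  190. ]
block 1199 [293. 111.] (array([ 608.9, -237.6]), array([27.7, 22.9]), 84.8) 163.8 [ 608.8 -237.4  164. ]
block 872 [292.2 254.2] (array([ 597.7, -356. ]), array([31.5, 22.7]), 84.7) 163.8 [ 597.8 -356.5  164. ]
tab 6.0 [ 417.5 -293.6  265. ]
tab 546 [287.7 215.2] (array([ 416.2, -293.7]), array([ 8.5, 27.5]), 20.6) 189.7 [ 416.3 -293.6  190. ]
block 605 [551.1 223.3] (array([ 598.1, -242. ]), array([16.3, 37.4]), 34.5) 163.7 [ 600.9 -241.5  164. ]
block 256 [472.9 333.1] (array([ 594.9, -345.5]), array([10. , 28.6]), 83.0) 163.7 [ 596.9 -345.9  164. ]
```

View pics/both.png

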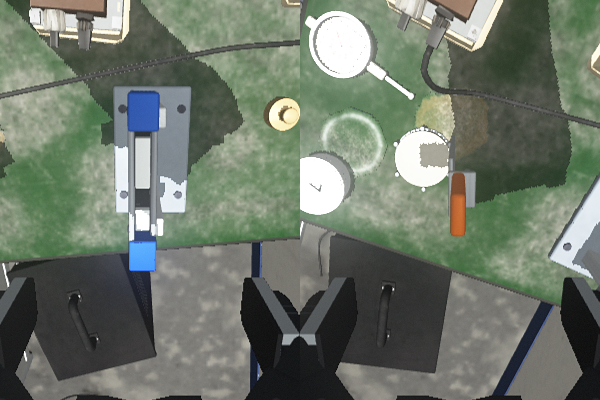

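Left, rail from above: blocks at crop px (143,111) and (142,256), with the white strip between them and a dark gap at about (142,200). Right: tab at (457,203) between the fingers, tray at (420,157). Next I refine the rail pose and the pocket from the range data.

```bash
python3 - <<'E'
from meas import *
import pickle
yaw=-0.0934; o=np.array([602.8,-297.0]); ex=np.array([np.cos(yaw),np.sin(yaw)]); ey=np.array([-ex[1],ex[0]])
for f in("w1","w_rail"):
    c=pickle.load(open(f+'.pkl','rb')); P=cloud(c); D=P[...,:2]-o
    X=D@ex; Y=D@ey; Z=P[...,2]; hsv=cv2.cvtColor(c["image"],cv2.COLOR_BGR2HSV)
    for y0 in range(-44,44,11):
        s=(np.abs(X)<25)&(Y>y0)&(Y<y0+11)
        r=[]
        for z0 in(162,152):
            q=s&(np.abs(Z-z0)<2.0); r.append((int(q.sum()),np.round(np.percentile(X[q],[5,50,95]),1) if q.sum() else None, np.round(np.median(Z[q]),1)if q.sum() else None))
        print(f,y0,r)
    q=(np.abs(X)<6.5)&(np.abs(Y)<46)&(Z<148)&(Z>120)
    for y0 in range(-46,46,4):
        s=q&(Y>=y0)&(Y<y0+4); 
        if s.sum(): print(y0,s.sum(),'zmax',np.round(np.percentile(Z[s],90),1),'V',np.percentile(hsv[...,2][s],85),end='; ')
    print()
E
```

```text
w1 -44 [(44, array([-11.8,  -9.7,  -7.4]), np.float64(161.7)), (47, array([-11.9,   8.8,  11.5]), np.float64(151.7))]
w1 -33 [(44, array([-11.6,  -9.7,  -7.5]), np.float64(161.5)), (56, array([-11.7,   8.4,  11.3]), np.float64(151.6))]
w1 -22 [(42, array([-11.4,  -9.5,  -7.3]), np.float64(161.2)), (53, array([-11.6,   9.1,  11.5]), np.float64(151.6))]
w1 -11 [(43, array([-11.6,  -9.8,  -7.3]), np.float64(161.6)), (53, array([-11.7,   8.8,  11.4]), np.float64(151.6))]
w1 0 [(50, array([-11.6,  -9.7,  -7.3]), np.float64(161.7)), (55, array([-11.7,   8.9,  11.8]), np.float64(151.7))]
w1 11 [(43, array([-11.2,  -9.3,  -7. ]), np.float64(161.6)), (57, array([-11.7,   8.6,  11.6]), np.float64(151.6))]
w1 22 [(52, array([-11.6,  -9.6,  -7.4]), np.float64(161.3)), (62, array([-11.8,   9. ,  11.4]), np.float64(151.6))]
w1 33 [(51, array([-11.7,  -9.6,  -7.2]), np.float64(161.6)), (61, array([-11.8,   8.7,  11.5]), np.float64(151.7))]
-46 16 zmax 140.4 V 255.0; -42 21 zmax 140.9 V 255.0; -38 17 zmax 141.0 V 255.0; -34 20 zmax 141.3 V 255.0; -30 22 zmax 140.5 V 255.0; -26 7 zmax 130.6 V 95.4; -
[... 1267 characters left out ...]
]
w_rail 33 [(83, array([-11. ,  -8.7,  -7.2]), np.float64(161.5)), (80, array([ 8. ,  9.7, 12. ]), np.float64(151.6))]
-46 56 zmax 140.8 V 255.0; -42 56 zmax 140.7 V 255.0; -38 55 zmax 141.0 V 255.0; -34 60 zmax 140.6 V 255.0; -30 108 zmax 140.4 V 255.0; -26 57 zmax 130.9 V 77.6; -22 61 zmax 130.9 V 74.0; -18 60 zmax 131.0 V 73.0; -14 58 zmax 131.0 V 176.45; -10 14 zmax 140.9 V 236.0; -6 69 zmax 140.6 V 223.0; -2 66 zmax 140.9 V 223.25; 2 63 zmax 140.8 V 224.0; 6 73 zmax 141.1 V 225.0; 10 68 zmax 140.6 V 224.0; 14 65 zmax 140.8 V 224.0; 18 75 zmax 140.9 V 225.0; 22 72 zmax 140.4 V 224.35; 26 65 zmax 140.8 V 225.0; 30 71 zmax 141.0 V 224.5; 34 99 zmax 140.3 V 223.0; 38 50 zmax 131.3 V 112.0;
```

The rail pose is consistent across both views: yaw −0.0934, origin (602.8,−297), and the lip, wall and strip heights match the spec. The strip gap spans rail y ≈ −28..−8. Now I grasp and lift.

```bash
python3 - <<'E'
from meas import *
import pickle
def st(t):
    s=read_state(); print(t,round(s["time"],2),np.round(s["eef_pos"],1),'F',np.round(s["ft_force"],2),'M',np.round(s["torque"],2),'gap',round(s["finger_gap"],1))
st('0')
print(movel([416.7,-293.5,165+grip_point_offset],frame=R(.361),max_speed=100,guard=8)); st('down')
clamp(); wait(.2); st('clamped')
print(movel([416.7,-293.5,165+grip_point_offset+15],max_speed=50)); wait(.2); st('lift15')
c=camera("scene"); c2=camera("wrist"); cv2.imwrite('pics/g.png',np.hstack([cv2.resize(c["image"][170:330,210:390],None,fx=2.2,fy=2.2),cv2.resize(c2["image"][0:400,80:480],(352,352))]))
E
```

```text
0 6.0 [ 417.5 -293.6  265. ] F [ 0.28 -0.76  0.02] M [-0.    0.01  0.  ] gap 85.7
False
down 7.33 [ 416.9 -293.7  146.7] F [ 0.73 -0.25 -0.23] M [-0.   -0.01  0.  ] gap 85.2
clamped 8.21 [ 416.8 -293.5  146.4] F [-0.91  2.09  5.94] M [ 0.42  0.14 -0.06] gap 9.8
False
lift15 8.86 [ 416.6 -293.4  161.1] F [ 1.05 -0.87 -3.36] M [ 0.   -0.08  0.02] gap 8.9
```

View pics/g.png

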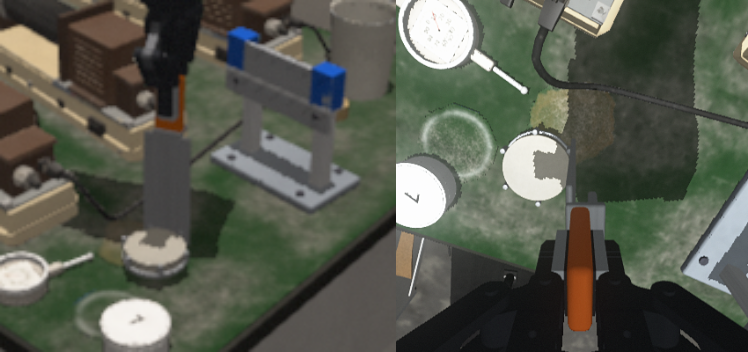

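The carrier is held squarely and upright (right: tab between the pads at px (578,270); left: tray clear of the bench). The weight reads about 3.4 N. Next: lift, carry over the lip and check alignment before lowering.

```bash
cat >> meas.py <<'E'
YAW=-0.0934; O=np.array([602.8,-297.0]); EX=np.array([np.cos(YAW),np.sin(YAW)]); EY=np.array([-EX[1],EX[0]])
def W(x,y,ztip): # tool target so that the tongue tip is at rail (x,y), height ztip
    return np.r_[O+EX*(x-8)+EY*y, ztip+75+grip_point_offset]
def st(t):
    s=read_state(); D=s["eef_pos"][:2]-O; f=s["ft_force"]
    print(t,round(s["time"],2),'tongue x %.1f y %.1f z %.1f'%(D@EX+8,D@EY,s["eef_pos"][2]-75-grip_point_offset),'Frail',np.round([f[:2]@EX,f[:2]@EY,f[2]],2),'M',np.round(s["torque"],2),'gap',round(s["finger_gap"],1))
    return s
E
python3 - <<'E'
from meas import *
import pickle
movel([416.7,-293.5,243],max_speed=100)
movel(W(-30,0,187),frame=R(YAW),max_speed=120)
movel(W(-1.5,0,187),max_speed=60); wait(.3)
s=st('above'); print(np.round(s["qpos"],2),np.round(s["tool_rot"],3).tolist())
c=camera("wrist"); e=camera("scene"); f=camera("side"); pickle.dump((c,e,f),open('above.pkl','wb'))
for k,a,z in(("tab",ORA,190+97),("block",BLU,164)):
    for b in blobs(c,*a,z): print(k,*b, 'rail', np.round([(b[2][0]-O)@EX,(b[2][0]-O)@EY],1))
cv2.imwrite('pics/above.png',np.hstack([cv2.resize(e["image"][120:290,250:420],(400,400),interpolation=2),cv2.resize(f["image"][80:260,170:350],(400,400),interpolation=2)]))
E
```

```text
above 12.23 tongue x -1.6 y 0.0 z 187.1 Frail [ 0.77  0.21 -2.42] M [-0.03 -0.07  0.02] gap 9.2
[-0.18  0.8   1.01  1.51 -0.7   1.23  0.84] [[0.996, -0.093, 0.0], [-0.093, -0.996, 0.0], [0.0, -0.0, -1.0]]
tab 1704 [289.1 340.1] (array([ 593.4, -295.6]), array([28.1,  8.3]), 84.3) 286.6 [ 593.5 -295.1  287. ] rail [-9.5  0.5]
block 1894 [305.  119.9] (array([ 608.9, -237.6]), array([28.2, 23.2]), 84.6) 163.8 [ 608.7 -237.3  164. ] rail [ 0.5 59.7]
```

View pics/above.png

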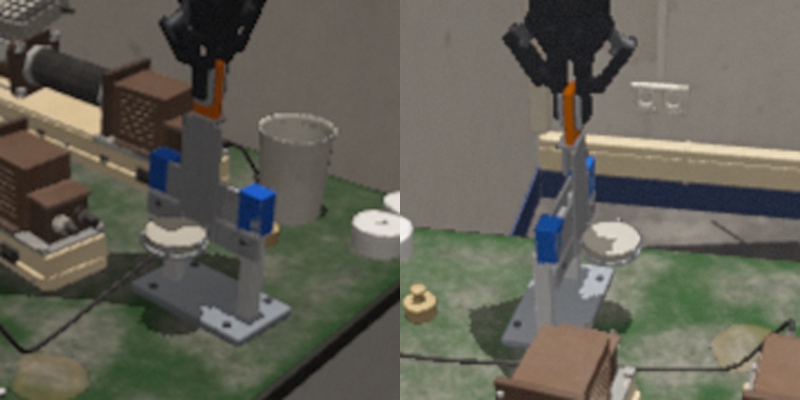

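Above the lip: the tab measures at rail x −9.5 against −9.6 expected, so the carrier is aligned. Both views show the plate upright in front of the lip and the tongue over the channel. Now I lower it and feel for the strip.

```bash
python3 - <<'E'
from meas import *
print(movel(W(-1.5,0,145),max_speed=40,guard=6)); wait(.15); st('145')
print(movel(W(-1.5,0,136.5),max_speed=8,guard=2.2)); st('touch'); wait(.2); st('touch')
E
```

```text
False
145 13.73 tongue x -1.4 y -0.0 z 145.2 Frail [-0.6  -0.56 -4.08] M [-0.03 -0.08  0.01] gap 9.6
True
touch 14.53 tongue x -1.6 y 0.1 z 137.7 Frail [ 0.74 -1.42  0.68] M [-0.26 -0.41  0.  ] gap 9.0
touch 14.73 tongue x -1.7 y 0.2 z 137.6 Frail [ 1.3  -1.1   0.17] M [-0.36 -0.4   0.05] gap 9.0
```

```bash
cat >> meas.py <<'E'
def avg(n=6):
    a=[]
    for _ in range(n):
        s=read_state(); a.append(np.r_[s["ft_force"],s["torque"]]); wait(.02)
    a=np.mean(a,0); return np.r_[a[:2]@EX,a[:2]@EY,a[2:]]
E
python3 - <<'E'
from meas import *
movel(W(-1.5,0,138.3),max_speed=10)
y=0; base=avg(); print(np.round(base,2))
while y>-24:
    y-=2 if y>-12 else 0.75
    g=movel(W(-1.5,y,138.3),max_speed=12,guard=3.5); a=avg(4)
    s=read_state(); print(y,g,'z%.1f'%(s["eef_pos"][2]-75-grip_point_offset),np.round(a[[0,1,2,3,4]],2),round(s["time"],2))
    if g or a[2]<-2.9 or abs(a[1]-base[1])>3: break
E
```

```text
[-0.03 -0.36 -0.67 -0.02 -0.09 -0.  ]
-2 False z138.3 [-0.19  0.27 -0.63  0.16 -0.05] 15.47
-4 False z138.3 [ 0.04  0.45 -0.22  0.09 -0.12] 15.85
-6 False z138.3 [ 0.02  0.04 -0.62  0.08 -0.1 ] 16.23
-8 False z138.3 [ 0.41 -0.08 -0.44  0.09 -0.09] 16.62
-10 False z138.3 [-0.28  0.05 -0.77  0.07 -0.12] 17.0
-12 False z138.3 [-0.12  0.3  -1.    0.09 -0.1 ] 17.38
-12.75 False z138.3 [ 0.27  0.65 -0.87  0.2  -0.12] 17.7
-13.5 False z138.3 [-0.07  1.04 -0.54  0.23 -0.14] 18.02
-14.25 False z138.2 [ 0.46 -1.25 -2.88 -0.25 -0.14] 18.33
-15.0 False z138.2 [ 0.34  0.1  -3.22 -0.03 -0.06] 18.65
```

The support is lost at y ≈ −14.3 to −15, which is the pocket's edge (mid ≈ −16.3; the camera gap suggests about −17). I centre on it and lower.

```bash
python3 - <<'E'
from meas import *
print(movel(W(-1.5,-16.4,138.2),max_speed=8,guard=3)); a=avg(); st('centred'); print(np.round(a,2))
print(movel(W(-1.5,-16.4,133),max_speed=12,guard=3)); a=avg(); st('133'); print(np.round(a,2))
if abs(read_state()["eef_pos"][2]-W(0,0,133)[2])<1:
    print(movel(W(-1.5,-16.4,128),max_speed=6,guard=2.8)); a=avg(); st('floor'); print(np.round(a,2))
E
```

```text
False
centred 19.07 tongue x -1.5 y -16.4 z 138.2 Frail [-0.9   0.14 -2.82] M [-0.03 -0.02  0.01] gap 9.2
[-0.12 -0.03 -3.04 -0.01 -0.05  0.  ]
False
133 19.76 tongue x -1.5 y -16.4 z 133.1 Frail [-0.2   0.27 -3.47] M [-0.02 -0.07  0.07] gap 9.4
[-0.11  0.01 -3.07 -0.03 -0.05 -0.  ]
True
floor 20.43 tongue x -1.6 y -16.3 z 129.5 Frail [ 1.06 -0.97  2.73] M [-0.26 -0.35  0.01] gap 8.5
[ 0.4  -0.61  3.11 -0.18 -0.32 -0.01]
```

```bash
python3 - <<'E'
from meas import *
z=read_state()["eef_pos"][2]-75-grip_point_offset
for i in range(6):
    a=avg(4)
    if a[2]<0: break
    z+=.2; movel(W(-1.6,-16.3,z),max_speed=10)
print('z',round(z,2),np.round(a,2))
g=movel(W(1.2,-16.3,z),max_speed=6,guard=2.5); st(g); print(np.round(avg(),2))
c=[camera(n) for n in("wrist","scene","side")]
cv2.imwrite('pics/home.png',np.hstack([cv2.resize(k["image"][a:b,l:r],(266,400),interpolation=2) for k,(a,b,l,r) in zip(c,((0,420,150,430),(130,290,270,376),(90,250,190,296)))]))
E
```

```text
z 130.46 [-0.47 -0.16 -2.9   0.01  0.02  0.01]
True 22.49 tongue x 0.4 y -16.2 z 129.9 Frail [ 0.46 -0.09  2.96] M [-0.15 -0.07 -0.  ] gap 9.4
[ 0.27 -0.26  2.45 -0.16 -0.1  -0.  ]
```

View pics/home.png

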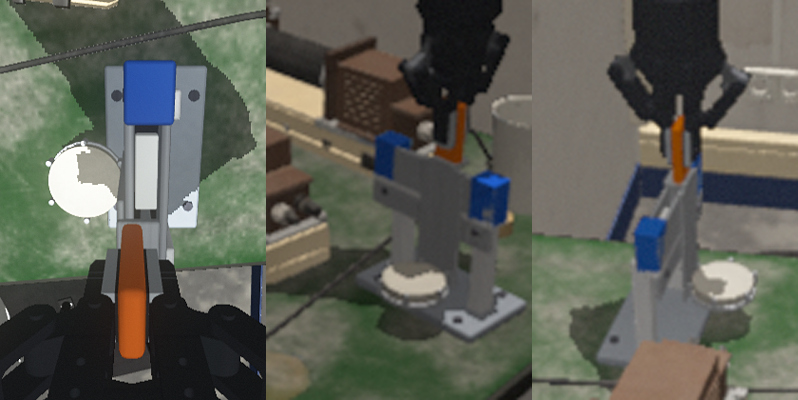

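The tongue is down in the pocket, the plate is against the lip, and the carrier is upright in the scene and side crops. The pad carries the weight plus about 2.5 N. Next I release and retreat.

```bash
python3 - <<'E'
from meas import *
open_gripper(); wait(.2); s=st('open'); p=s["eef_pos"]
movel([p[0],p[1],p[2]+105],max_speed=90); wait(.5); st('up')
c=[camera(n) for n in("wrist","scene","side")]
for b in blobs(c[0],*ORA,230): print('tab',*b,'rail',np.round([(b[2][0]-O)@EX,(b[2][0]-O)@EY],1))
e=c[1];P=cloud(e)
m=cv2.inRange(cv2.cvtColor(e["image"],cv2.COLOR_BGR2HSV),(3,120,60),(25,255,255))>0
q=m&(np.hypot(*(np.moveaxis(P[...,:2],-1,0)-W(0,-16.3,0)[:2,None,None]))<40)&(P[...,2]>160)
Q=P[q]; y=(Q[:,:2]-O)@EY; v,d=np.linalg.eigh(np.cov(np.c_[y,Q[:,2]].T)); print('tab ztop',Q[:,2].max(),'lean deg',np.degrees(np.arctan2(*(d[:,1]*np.sign(d[1,1])))),len(Q))
cv2.imwrite('pics/end.png',np.hstack([cv2.resize(k["image"][a:b,l:r],(266,400),interpolation=2) for k,(a,b,l,r) in zip(c,((0,420,150,430),(130,290,270,376),(90,250,190,296)))]))
E
```

```text
open 23.66 tongue x 0.2 y -16.0 z 129.5 Frail [ 0.45 -0.75  0.51] M [-0.05 -0.01  0.03] gap 85.2
up 25.48 tongue x 0.1 y -16.0 z 234.5 Frail [ 0.95 -0.45  0.26] M [-0.01 -0.01 -0.01] gap 85.1
tab 628 [276.9 223.6] (array([ 586.2, -311.1]), array([28.1,  8.6]), 84.4) 228.9 [ 586.2 -311.   230. ] rail [-15.2 -15.6]
tab ztop 231.75999690819924 lean deg 4.385033840145776 274
```

View pics/end.png

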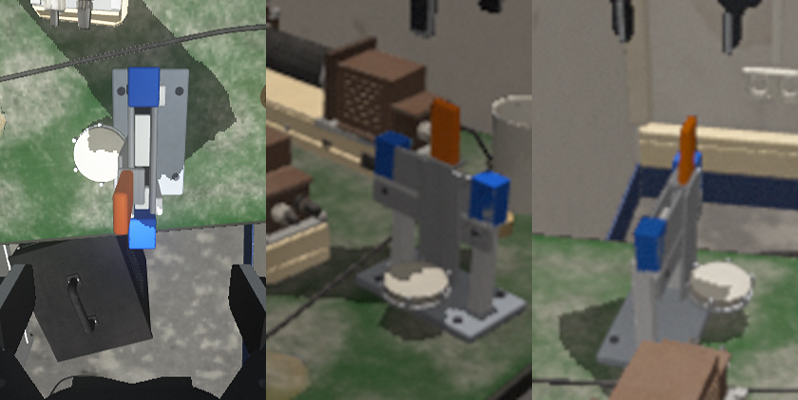

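Released and hanging: the tab top is at rail (−15.2,−15.6), z ≈ 229. The few degrees of lean are fore-aft, the plate resting on the lip's front, as the spec describes. The 4.4° sideways figure comes from a skewed visible patch, so I check the lean properly before handing in.

```bash
python3 - <<'E'
from meas import *
import pickle
c=camera("wrist"); e=camera("scene"); f=camera("side")
P=cloud(c); m=cv2.inRange(cv2.cvtColor(c["image"],cv2.COLOR_BGR2HSV),*ORA)>0
q=m&(np.abs(P[...,2]-229)<3); Q=P[q]; x=(Q[:,:2]-O)@EX; y=(Q[:,:2]-O)@EY
k=np.linalg.lstsq(np.c_[x,y,np.ones(len(x))],Q[:,2],rcond=None)[0]; lean=np.degrees(np.arctan(k[1])); print('top slope: side %.1f fore %.1f deg'%(lean,np.degrees(np.arctan(k[0]))),len(x))
# carrier plate front, scene view: left/right edge y per height
P=cloud(e); D=P[...,:2]-O; X=D@EX; Y=D@EY; Z=P[...,2]
for z0 in range(60,160,15):
    s=(np.abs(Z-z0)<4)&(X<-13)&(X>-24)&(np.abs(Y+16)<32)
    if s.sum()>8: print(z0,np.round(np.percentile(Y[s],[2,98]),1),'x',np.round(np.median(X[s]),1))
d0=pickle.load(open('c0.pkl','rb'))
for n,k in(("scene",e),("side",f)):
    df=cv2.absdiff(d0[n]["image"],k["image"]).max(2)
    print(n,{b:round(float(df[r[1]:r[1]+r[3],r[0]:r[0]+r[2]].mean()),1) for b,r in (dict(gauge=(203,283,30,24),tin=(254,305,36,32)) if n=="scene" else dict(tape=(262,303,34,32),weight=(170,206,18,20),gauge=(366,235,34,24),tin=(360,196,28,24))).items()})
print(read_state()["time"])
E
```

```text
top slope: side -0.2 fore -1.5 deg 625
60 [-40.2   6.6] x -15.3
75 [-39.6  10.3] x -14.9
90 [-39.6   9.7] x -15.9
105 [-41.    9.3] x -16.7
120 [-46.3   4.2] x -18.1
135 [-39.4   6.1] x -18.7
150 [-43.9  12.9] x -19.6
scene {'gauge': 7.3, 'tin': 6.4}
side {'tape': 30.0, 'weight': 6.1, 'gauge': 6.4, 'tin': 6.7}
25.775
```

```bash
python3 - <<'E'
from meas import *
import pickle
a=pickle.load(open('c0.pkl','rb'))["side"]["image"]; b=camera("side")["image"]
cv2.imwrite('pics/tape.png',cv2.resize(np.hstack([a[270:360,220:340],b[270:360,220:340]]),None,fx=3,fy=3))
E
```

```text
(no output)
```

View pics/tape.png

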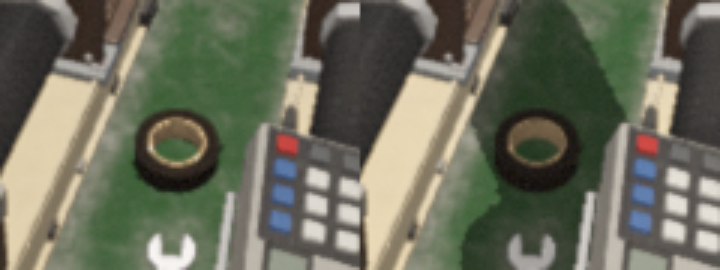

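The tape sits in the same place in both crops, (177,150) and (537,150). The difference is only the arm's shadow, so I hand in.

```bash
python3 -c "
from workcell import *
print(finish_job(), read_state()['time'])"
```

```text
the job is handed in; nothing more can be done
the job is handed in; nothing more can be done
```

The carrier is hanging on the rail with its tongue home in the pocket. I handed the job in at about 26 s on the robot's clock, with the gripper open and well clear.

- **How it went:** I gripped the orange tab, lifted the tongue over the lip and lowered it until it touched the white strip. I then slid along the strip, pressing with about 3 N. The support vanished at rail y ≈ −14.3 to −15, so I centred at −16.4. There I lowered it until the floor pad pushed back with about 6 N, let go and rose 105 mm.
- **Hang:** The tab top measures z ≈ 229 mm, against 230 mm expected for fully home. Sideways lean is about 0.2°. The carrier pitches forward by roughly 1.5 to 3°, resting on the front of the lip.
- **Other things on the bench:** The weight, gauge, tin and tape are all where they started.
- **Checks that disagreed:**
  - The camera put the pocket's middle at about −17 to −18, and touch put it at about −16.3.
  - A first reading gave 4.4° of sideways lean. I discounted it because only a skewed patch of the tab was visible; the slope along the tab's top gave 0.2°.
  - The image difference at the tape was large, but the picture showed only the arm's shadow.
  - The final push to seat the plate on the lip stopped on vertical rather than forward force, so the plate may have settled about 0.5 mm on release.

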